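Seat the food probe and raise the thermometer station's mast

ROBOT

A 6-joint arm with a two-finger parallel gripper is mounted at the origin on a cart in front of the work surface, level with it; the furniture and walls round the work are solid. World frame = base frame: x ahead of the robot, y to its left, z up, the work surface at z = 0. Lengths are in m, angles in degrees, forces in N, time in s.
With the tool pointing down it reaches from about 0.3 to 0.75 m from the base axis. Payload 8.5 kg.
Tool frame: the origin (TCP) lies between the finger pads; the fingertips stand ahead of it and the grasp point (between the pads) lies 8 mm behind it (env.tcp_to_tips is the z of the fingertips in the tool frame, in m); z points along the fingers, x is the direction in which the jaws open and shut, and the axes are right-handed (so a half turn about z gives the same grasp; the last joint's range is limited). The gripper opens to 85 mm and grips with 20 to 120 N. Pads are 22 mm wide; open, the fingers measure 114 mm over their backs; the gripper's body (76 mm by 85 mm) begins 54 mm behind the grasp point. The pads swing forward as they close: fully open they stand 13 mm farther back than shut.
Start: joints at [-82.58, 21.807, 74.336, -0, 83.858, -12.336], TCP at [0.186, -0.518, 0.242] pointing down, gripper open.
Joint ranges: [-178.18, 178.18], [-50.72, 133.34], [12.68, 142.11], [-81.47, 261.47], [9.98, 163.14], [-165.26, 165.26]. Speed limits (degrees/s): [136.94, 136.94, 180, 180, 180, 180].

INTERFACE

Orientations are given as a 3x3 rotation matrix whose columns are the frame's x, y, z axes.
In Python, from rig import observe, viewer, env gives the robot as it stands.
- The arm moves only by the tool jog_arm, never from a script. Its arguments are lists of equal length, an entry for each row: "dr": the turn, a rotation vector about the tool's x, y, z in rad, a list of three; "slide": the shift along the tool's x, y, z in m, a list of three; "gripper": the opening, from -1 (shut) to 1 (fully open), so that 0 is half open. In form: {"dr": [[rx, ry, rz], ...], "slide": [[dx, dy, dz], ...], "gripper": [gripper, ...]}. A call has exactly 10 rows; each row shifts and turns the commanded pose from where the row before left it, along the tool's axes as they then stand; what a row does not reach is not made up. A row lasts 1/10 s, in which the tool goes at most 50 mm and 8.59 degrees, less where a joint would pass 70% of its speed; a pose out of reach is approached as far as the arm can. A call is refused whole if a number of a shift passes 0.05 or a number of a turn 0.15, either way. A call with a gripper value outside its range is refused whole. The fingers move at their own pace and stop on an object; "force" is the grip in N (left out, the last holds). Time passes only in rows, so rows that do not move let the fingers close, or fill a call up. It gives the time, the measured TCP pose, the force and the opening at its end, in the units of the state.
- observe(): the state, without advancing time (a new reading comes with each control period).
- viewer.get_image(name): name is "scene" or "top" or "wrist"; returns a dict with "pixels" (480x640x3 uint8, blue, green, red), "camera_matrix" (3x3 intrinsics, pixels), "R" (3x3) and "t" (3): a world point X has camera coordinates R X + t. Camera axes: x right, y down, z forward; pixel columns grow to the right and rows downward; lengths in m; the calibration is good to about 2 mm. A picture is of the moment at which its call begins. There is no depth.
- env.close_job(): hands the job in, once; it reports no verdict.
The state is a dict: "time_s": time; "q": joint angles; "qvel": joint speeds; "joint_efforts": joint torques, N m; "position": TCP position; "tool_rot": TCP orientation; "ft_force": force on the tool from outside, world axes, zero at the start; "wrist_torque": the same for the moment, N m; "grip_width": finger opening in m.
Only numpy, scipy, OpenCV 4.12 (cv2) and the standard library are available. Lean on these libraries where they do the work, as an engineer would, in place of code of your own. Each camera call takes 0.05 s, during which the arm holds its last target.

TASK

Get the wireless food thermometer ready to pair: take the steel probe out of its wooden rest, push it pin first all the way down into the socket of the white station and let go of it. Then squeeze in the orange release button on the black mast head and, keeping it squeezed, pull the mast up past its first stop to the second stop, the end of its travel. Finish while still holding the mast up there with the button squeezed in; leave the probe seated and the milk tin, spice jar and mug where they are.

Things in the scene. Friction and masses are not known exactly. Their poses are not given: they have to be found in the camera images.
- probe: Wireless food probe, loose, about 40 g: steel pin 7 mm thick, 40 mm long, end tapered, pointing down from a black square head 16 x 16 x 40 mm tall (orange band near its top). Origin at the middle of the head's underside, where the pin begins; z up along the probe, x and y square to the head's sides. Starts upright in the wooden rest, head standing on the rest's top
- probe_tip (a point): The lower end of the probe's pin, 40 mm below the head's underside, on its axis
- rest: Fixed wooden block 60 x 60 x 50 mm with a 12 mm hole, 45 mm deep, in the middle of its top, in which the probe starts. Origin at the centre of its underside, z up. May stand to the left or the right of the work
- station: Fixed white thermometer station, origin at the centre of its underside, z up. At its -x end a block 60 x 70 x 50 mm (x, y, z) centred at x = -65 mm holds the socket; behind it a base 130 x 70 x 30 mm with a display carries the upright dark mast tube (36 mm across, rim at z = 125 mm, axis at x = +60 mm)
- socket (a point): Middle of the mouth of the probe socket, in the top of the white block, 50 mm above the worktop, inside a blue square frame. Round vertical hole 9.5 mm wide with a 3 mm countersink, 44 mm deep; the seated probe's head stands on the block's top. Axes as the station's
- mast_grip (a point): Middle of the black mast head (30 mm along x, 36 along y, 46 tall), where to grip; 25 mm over the tube's rim (150 mm over the worktop) with the mast down, rising with it; head's underside 23 mm below. Axes as the station's: grip along y, one finger on the orange button (+y side), one on the flat -y side. Gripped along x the button stays out and the mast locked
- release_button (a point): Middle of the outer face of the orange release button (18 mm along x, 24 mm tall) on the +y side of the mast head, standing 6 mm out of it (24 mm from the mast axis) and pushed in along -y; 1 mm still stands out when fully in
- release (a joint): How far the release button is pushed in: 0 out, 0.005 m fully in; spring, 3 N at the start and 6 N fully in. It frees the mast from about 0.004 m on; let go, it springs out and its catch locks the mast at the next stop it comes to (at the second stop with up to 5 mm of slack)
- mast (a joint): How far the mast is pulled up: 0 m down (start, locked), first stop 0.045, second stop 0.090, the end of its travel. With the button in it passes the first stop freely; a weak spring and its weight draw it down with 4 to 6 N. A red ring on the bright inner tube comes out at the tube's rim at each stop
- milk_tin: Milk tin, 75 mm across, 58 mm tall, loose bystander; origin at the centre of its underside
- spice_jar: Spice jar with a red cap, 45 mm across, 106 mm tall, loose bystander; origin at the centre of its underside
- mug_a: Blue and white mug, 78 x 112 mm with its handle, 92 mm tall, loose bystander; origin under its middle

How it is judged (in metres and radians):
On the way, in this order (a step that is already met when the one before it is completed fails the run):
1. the probe is seated fully in the socket and let go, the mast still down (horizontal distance between probe and socket below 0.004 m and z of probe in the frame of socket below 0.003 m and angle between probe's own z axis and vertical below 0.12 rad and contact force between the fingers and probe below 0.1 N and value of joint mast below 0.01 m), for 0.2 s.
2. the release button is squeezed in while the mast is still down (value of joint release above 0.0035 m and value of joint mast below 0.03 m), for 0.05 s.
At the end, for the whole second after the job is handed in: The fingers hold the mast head with more than 2 N, the release button at least 3.5 mm in, and the mast pulled up at least 84 of its 90 mm (second stop); the probe stands upright in the socket, its head within 3 mm of the block's top and within 4 mm of the socket's axis (value of joint mast above 0.084 m and value of joint release above 0.0035 m and contact force between the fingers and mast above 2 N and linear speed of probe below 0.02 m/s and horizontal distance between probe and socket below 0.004 m and z of probe in the frame of socket below 0.003 m and angle between probe's own z axis and vertical below 0.12 rad); the arm keeps its last pose, push and grip.
It fails at once if a bystander (milk tin, spice jar, mug) is shifted by more than 30 mm or knocked over (distance of any of milk_tin, spice_jar, mug_a from where it was at the start of the episode above 0.03 m or angle between any of milk_tin, spice_jar, mug_a's own z axis and vertical above 0.6 rad).
It also fails if it takes over 56 s, if anything falls off the work surface, if the arm or the gripper's body presses on something with over 40 N, if the wrist force passes 120 N, or if a joint passes its speed limit or range.

## Working session

There is one attempt and no reset: what is moved stays moved. The work goes in short steps, Python scripts to look and compute and a tool call to move; the robot and the scene stay as the last step left them, time stands still between calls to the robot, and variables do not carry over. Pictures are saved under pics/ and viewed, and the job is handed in when it is done.

Besides the shell and the picture viewer there is one more tool, called after "Emit:" by a JSON object that holds its "fn" and its "kwargs", one argument or row to a line. jog_arm: Moves the arm, as the interface text tells. Its arguments: {"type":"object","properties":{"dr":{"type":"array","items":{"type":"array","items":{"type":"number"}}},"slide":{"type":"array","items":{"type":"array","items":{"type":"number"}}},"gripper":{"type":"array","items":{"type":"number"}},"force":{"type":"number"}},"required":["dr","slide","gripper"]}

```bash
ls; mkdir -p pics
cat > h.py <<'E'
import numpy as np, cv2, json
from rig import observe, viewer, env
def snap(name,fn):
    d=viewer.get_image(name); cv2.imwrite(f'pics/{fn}.png',d['pixels'])
    np.savez(f'pics/{fn}.npz',K=d['camera_matrix'],R=d['R'],t=d['t']); return d
def load(fn):
    z=np.load(f'pics/{fn}.npz'); return z['K'],z['R'],z['t']
def proj(fn,X):
    K,R,t=load(fn); c=K@(R@np.asarray(X,float)+t); return c[:2]/c[2]
def onplane(fn,uv,z):
    K,R,t=map(np.asarray,load(fn)); d=R.T@np.linalg.inv(K)@np.array([*uv,1.]); o=-R.T@t.ravel()
    return o+d*(z-o[2])/d[2]
def crop(fn,x0,y0,w,h,s,out):
    im=cv2.imread(f'pics/{fn}.png')[y0:y0+h,x0:x0+w]; cv2.imwrite(f'pics/{out}.png',cv2.resize(im,None,fx=s,fy=s,interpolation=cv2.INTER_CUBIC))
E
python3 - <<'E'
from h import *
for n in ['scene','top','wrist']:
    snap(n,n+'0'); K,R,t=load(n+'0'); print(n,np.round(K,1).tolist(),np.round(-R.T@t.ravel(),3))
print(observe()); print(env.tcp_to_tips)
E
```

```text
pics
scene [[438.2, 0.0, 325.8], [0.0, 438.2, 244.8], [0.0, 0.0, 1.0]] [0.08  0.527 0.682]
top [[540.6, 0.0, 326.9], [0.0, 540.6, 241.9], [0.0, 0.0, 1.0]] [ 0.343 -0.045  1.507]
wrist [[345.0, 0.0, 318.3], [0.0, 345.0, 240.8], [0.0, 0.0, 1.0]] [ 0.251 -0.494  0.374]
{'time_s': 0.15, 'q': array([-8.25795674e+01,  2.18327424e+01,  7.43700461e+01, -8.41018287e-04,
        8.38577434e+01, -1.23355864e+01]), 'qvel': array([-0.05619329, -0.09530762, -0.13066467, -0.09945583,  0.00382199,
       -0.05437982]), 'joint_efforts': array([ 2.78860854e-03, -4.48627281e+01, -2.31339973e+01, -1.27958797e-04,
        3.86494576e-03, -2.35436715e-05]), 'position': array([ 0.18587891, -0.51743087,  0.24187565]), 'tool_rot': array([[ 3.38016996e-01, -9.41139994e-01, -1.50915857e-04],
       [-9.41139436e-01, -3.38016964e-01,  1.04574904e-03],
       [-1.03520836e-03, -2.11448085e-04, -9.99999442e-01]]), 'ft_force': array([ 0.51451276,  0.04025662, -0.7555    ]), 'wrist_torque': array([0.02451157, 0.00973488, 0.0417764 ]), 'grip_width': 0.08554731553108043}
0.011
```

View pics/scene0.png

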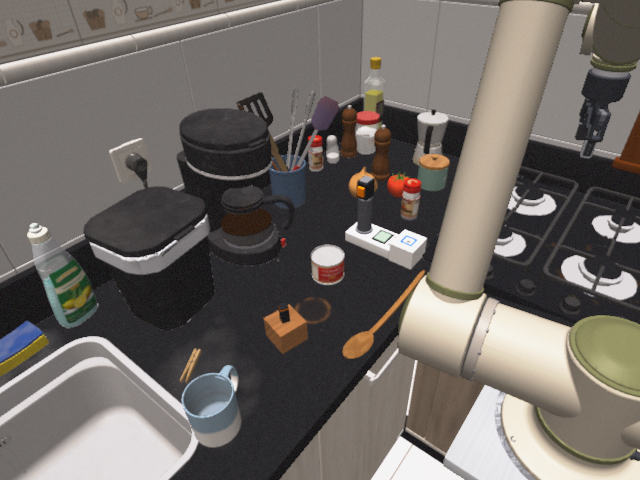

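View pics/top0.png

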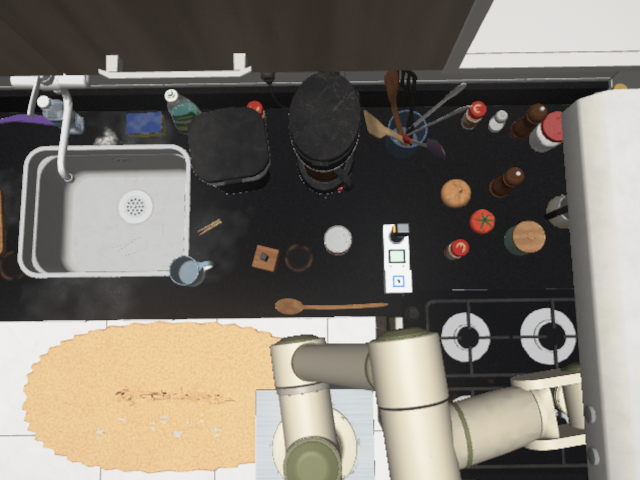

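View pics/wrist0.png

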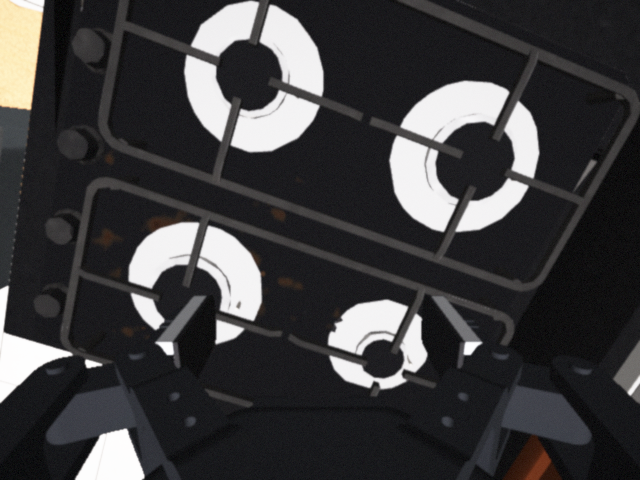

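The scene and top views show the rest with the probe near top (265,258), the milk tin near (337,239) and the mug near (190,270). The station is around (397,258), with the socket end at (399,281) and the mast at (396,236). The spice jar is near (457,249). I'll enlarge the crops to measure these.

Run:
```python
from h import *
crop('top0',240,215,200,100,4,'c1'); crop('scene0',330,160,110,110,5,'c2'); crop('scene0',250,280,80,80,7,'c3')
```

```text
(no output)
```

View pics/c1.png

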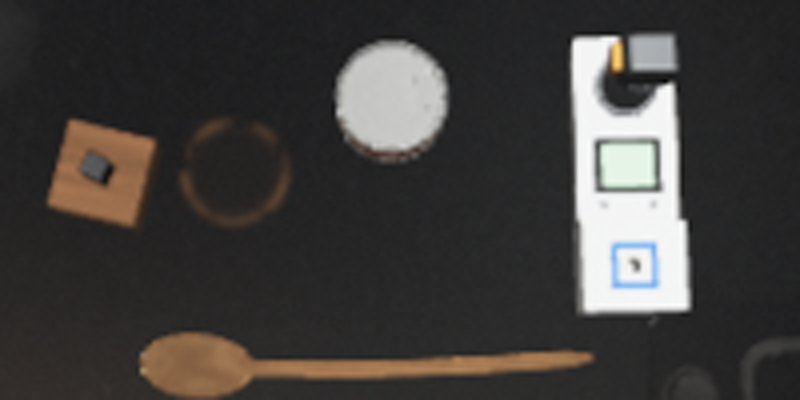

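View pics/c2.png

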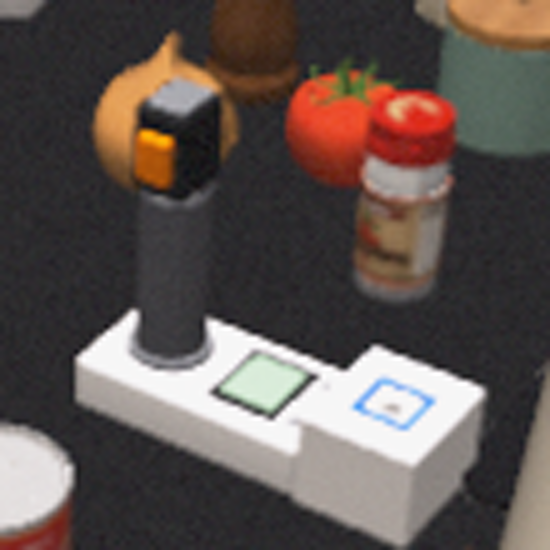

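View pics/c3.png

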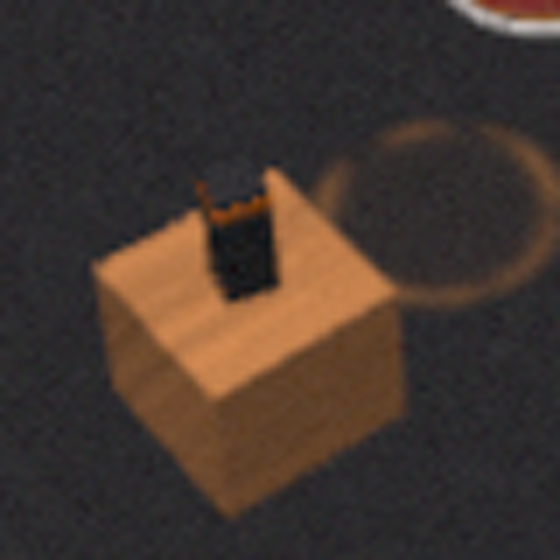

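Run:
```python
from h import *
T=lambda u,v,z: onplane('top0',(240+(u+.5)/4-.5,215+(v+.5)/4-.5),z)
S2=lambda u,v,z: onplane('scene0',(330+(u+.5)/5-.5,160+(v+.5)/5-.5),z)
S3=lambda u,v,z: onplane('scene0',(250+(u+.5)/7-.5,280+(v+.5)/7-.5),z)
p=lambda n,a: print(n,np.round(a,4).tolist())
fr=[(613,243),(656,243),(658,287),(613,287)]
p('frame top',np.mean([T(*c,.05) for c in fr],0))
fs=[(353,405),(388,377),(438,404),(400,432)]
p('frame scene',np.mean([S2(*c,.05) for c in fs],0)); p('hole',S2(394,406,.05))
for c in fs: p('  ',S2(*c,.05))
for c in fr: p('  ',T(*c,.05))
b=[(580,220),(686,220),(690,310),(583,312)]
for c in b: p(' blk',T(*c,.05))
m=[(628,33),(676,33),(677,71),(630,72)]
p('mast top',np.mean([T(*c,.173) for c in m],0))
ms=[(135,102),(178,78),(220,93),(183,118)]
p('mast scene',np.mean([S2(*c,.173) for c in ms],0))
r=[(70,119),(157,138),(137,228),(47,207)]
R=[T(*c,.05) for c in r]; p('rest',np.mean(R,0)); d=R[1]-R[0]; p('edge ang',np.degrees(np.arctan2(d[1],d[0]))); d=R[2]-R[1];p('edge ang',np.degrees(np.arctan2(d[1],d[0])))
rs=[(95,268),(270,170),(402,293),(215,398)]
R=[S3(*c,.05) for c in rs]; p('rest scene',np.mean(R,0)); d=R[1]-R[0]; p('edge ang',np.degrees(np.arctan2(d[1],d[0])));d=R[2]-R[1];p('edge ang',np.degrees(np.arctan2(d[1],d[0])))
p('probe top',T(96,166,.09))
for c in [(90,150),(112,158),(103,183),(80,173)]: p('pc',T(*c,.09))
tin=[T(392,97,.058)]; p('tin',tin[0])
p('mug',onplane('top0',(186,269),.09)); p('jar',onplane('top0',(457,249),.1))
```

```text
frame top [0.4358, -0.2337, 0.05]
frame scene [0.437, -0.2315, 0.05]
hole [0.4366, -0.2301, 0.05]
   [0.4525, -0.2195, 0.05]
   [0.4501, -0.2485, 0.05]
   [0.4207, -0.2436, 0.05]
   [0.4246, -0.2144, 0.05]
   [0.4508, -0.2193, 0.05]
   [0.4504, -0.2483, 0.05]
   [0.4208, -0.2487, 0.05]
   [0.4212, -0.2184, 0.05]
 blk [0.4666, -0.1975, 0.05]
 blk [0.4656, -0.269, 0.05]
 blk [0.4051, -0.2696, 0.05]
 blk [0.4047, -0.1978, 0.05]
mast top [0.5606, -0.233, 0.173]
mast scene [0.5631, -0.2308, 0.173]
rest [0.503, 0.125, 0.05]
edge ang -103.1608
edge ang 167.4632
rest scene [0.5055, 0.1283, 0.05]
edge ang -103.8346
edge ang 167.4034
probe top [0.5033, 0.1248, 0.09]
pc [0.5139, 0.1288, 0.09]
pc [0.5084, 0.1142, 0.09]
pc [0.4919, 0.1201, 0.09]
pc [0.4988, 0.1353, 0.09]
tin [0.5511, -0.0718, 0.058]
mug [0.472, 0.329, 0.09]
jar [0.514, -0.3834, 0.1]
```

Emit:
{"fn": "jog_arm", "kwargs": {
  "dr": [
    [0,0,0],
    [0,0,0],
    [0,0,0],
    [0,0,0],
    [0,0,0],
    [0,0,0],
    [0,0,0],
    [0,0,0],
    [0,0,0],
    [0,0,0]
  ],
  "slide": [
    [-0.0332,-0.0344,0.0028],
    [-0.0332,-0.0344,0.0028],
    [-0.0332,-0.0344,0.0028],
    [-0.0332,-0.0344,0.0028],
    [-0.0332,-0.0344,0.0028],
    [-0.0332,-0.0344,0.0028],
    [-0.0332,-0.0344,0.0028],
    [-0.0332,-0.0344,0.0028],
    [-0.0332,-0.0344,0.0028],
    [-0.0332,-0.0344,0.0028]
  ],
  "gripper": [1,1,1,1,1,1,1,1,1,1]
}}

```text
time_s: 1.15
position: [0.3978, -0.087, 0.2143]
tool_rot: [[0.338, -0.941, 0.0], [-0.941, -0.338, -0.0], [0.0, -0.0, -1.0]]
ft_force: [0.7, 0.3, 0.1]
grip_width: 0.0855
```

Emit:
{"fn": "jog_arm", "kwargs": {
  "dr": [
    [0,0,0],
    [0,0,0],
    [0,0,0],
    [0,0,0],
    [0,0,0],
    [0,0,0.138],
    [0,0,0.138],
    [0,0,0.138],
    [0,0,0.138],
    [0,0,0.138]
  ],
  "slide": [
    [-0.0332,-0.0344,0.0028],
    [-0.0332,-0.0344,0.0028],
    [-0.0332,-0.0344,0.0028],
    [-0.0332,-0.0344,0.0028],
    [-0.0332,-0.0344,0.0028],
    [0,0,0],
    [0,0,0],
    [0,0,0],
    [0,0,0],
    [0,0,0]
  ],
  "gripper": [1,1,1,1,1,1,1,1,1,1]
}}

```text
time_s: 2.15
position: [0.5031, 0.1256, 0.2001]
tool_rot: [[-0.344, -0.939, -0.001], [-0.939, 0.344, 0.0], [0.0, 0.001, -1.0]]
ft_force: [-0.9, 0.0, -0.1]
grip_width: 0.0855
```

Run:
```python
from h import *
snap('wrist','w1'); o=observe(); print(o['time_s'],o['position'],np.round(o['tool_rot'],4).tolist(),np.round(o['q'],1))
```

```text
2.2 [0.50307229 0.12554118 0.20006793] [[-0.35, -0.9368, -0.0006], [-0.9368, 0.35, 0.0], [0.0002, 0.0006, -1.0]] [  0.9  20.7  83.4   0.   75.9 111.4]
```

View pics/w1.png

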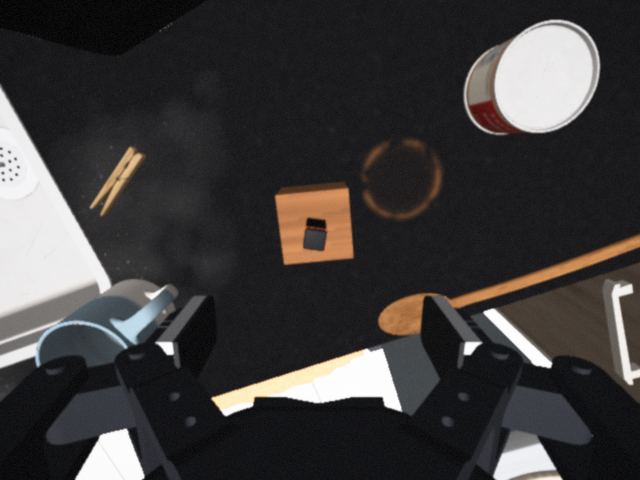

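Run:
```python
from h import *
crop('w1',265,170,100,110,6,'c4')
```

```text
(no output)
```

View pics/c4.png

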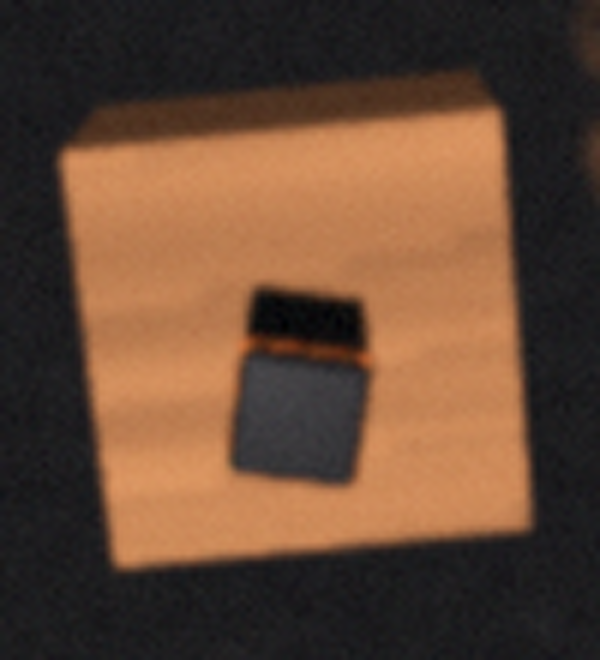

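Run:
```python
from h import *
W=lambda u,v,z: onplane('w1',(265+(u+.5)/6-.5,170+(v+.5)/6-.5),z)
h=[W(*c,.09) for c in [(243,352),(372,365),(355,486),(231,472)]]
r=[W(*c,.05) for c in [(62,152),(500,107),(533,527),(117,571)]]
for n,q in (('head',h),('rest',r)):
    print(n,np.mean(q,0).round(4))
    for i in range(4):
        d=q[(i+1)%4]-q[i]; print(np.degrees(np.arctan2(d[1],d[0])).round(1),np.linalg.norm(d).round(4))
```

```text
head [0.5062 0.1274 0.09  ]
-116.1 0.0156
152.5 0.0154
63.1 0.0153
-26.3 0.0151
rest [0.5058 0.1275 0.05  ]
-104.3 0.0599
165.7 0.0603
76.2 0.0602
-14.6 0.0608
```

Emit:
{"fn": "jog_arm", "kwargs": {
  "dr": [
    [0,0,0.105],
    [0,0,0],
    [0,0,0],
    [0,0,0],
    [0,0,0],
    [0,0,0],
    [0,0,0],
    [0,0,0],
    [0,0,0],
    [0,0,0]
  ],
  "slide": [
    [0,0,0],
    [-0.0025,-0.0016,0.0],
    [0,0,0.025],
    [0,0,0.025],
    [0,0,0.025],
    [0,0,0.025],
    [0,0,0.02],
    [0,0,0.01],
    [0,0,0.004],
    [0,0,0]
  ],
  "gripper": [1,1,1,1,1,1,1,1,1,1]
}}

```text
time_s: 3.2
position: [0.5059, 0.1271, 0.0664]
tool_rot: [[-0.434, -0.901, 0.0], [-0.901, 0.434, 0.0], [-0.0, -0.0, -1.0]]
ft_force: [-0.9, 0.5, 0.1]
grip_width: 0.0854
```

Emit:
{"fn": "jog_arm", "kwargs": {
  "dr": [
    [0,0,0],
    [0,0,0],
    [0,0,0],
    [0,0,0],
    [0,0,0],
    [0,0,0],
    [0,0,0],
    [0,0,0],
    [0,0,0],
    [0,0,0]
  ],
  "slide": [
    [0,0,0],
    [0,0,0],
    [0,0,0],
    [0,0,0],
    [0,0,0],
    [0,0,0],
    [0,0,0],
    [0,0,0],
    [0,0,0],
    [0,0,0]
  ],
  "gripper": [-1,-1,-1,-1,-1,-1,-1,-1,-1,-1],
  "force": 40
}}

```text
time_s: 4.2
position: [0.5058, 0.127, 0.0666]
tool_rot: [[-0.435, -0.9, 0.0], [-0.9, 0.435, 0.0], [-0.0, -0.0, -1.0]]
ft_force: [-1.0, 0.0, 5.6]
grip_width: 0.0157
```

Run:
```python
from h import *
snap('wrist','w2'); o=observe(); print(o['time_s'],o['position'],np.round(o['tool_rot'],4).tolist(),o['ft_force'])
```

```text
4.25 [0.50582316 0.12704708 0.06660758] [[-0.4351, -0.9004, 0.0004], [-0.9004, 0.4351, -0.0], [-0.0002, -0.0004, -1.0]] [-1.37875766  0.13842006  6.03173831]
```

View pics/w2.png

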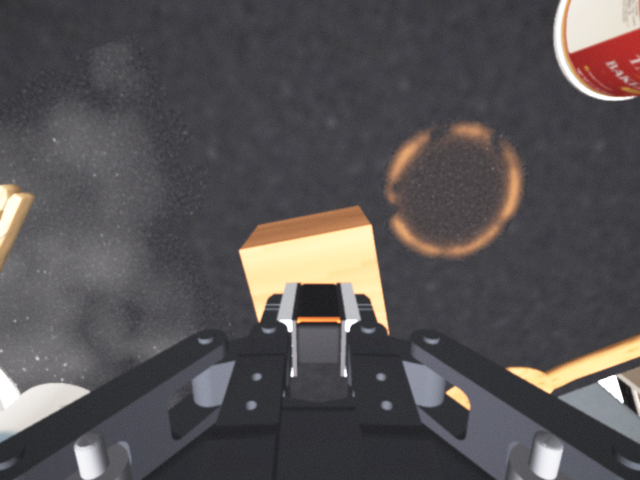

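Emit:
{"fn": "jog_arm", "kwargs": {
  "dr": [
    [0,0,0],
    [0,0,0],
    [0,0,0],
    [0,0,0],
    [0,0,0],
    [0,0,0],
    [0,0,0],
    [0,0,0],
    [0,0,0],
    [0,0,0]
  ],
  "slide": [
    [0,0,-0.005],
    [0,0,-0.01],
    [0,0,-0.015],
    [0,0,-0.02],
    [0,0,-0.02],
    [0,0,-0.02],
    [0,0,-0.02],
    [0,0,-0.015],
    [0,0,-0.01],
    [0,0,-0.005]
  ],
  "gripper": [-1,-1,-1,-1,-1,-1,-1,-1,-1,-1]
}}

```text
time_s: 5.25
position: [0.5058, 0.127, 0.2074]
tool_rot: [[-0.435, -0.9, 0.001], [-0.9, 0.435, 0.0], [-0.001, -0.001, -1.0]]
ft_force: [-0.2, -0.4, -1.0]
grip_width: 0.0153
```

Emit:
{"fn": "jog_arm", "kwargs": {
  "dr": [
    [0,0,0],
    [0,0,0],
    [0,0,0],
    [0,0,0],
    [0,0,0],
    [0,0,0],
    [0,0,0],
    [0,0,0],
    [0,0,0],
    [0,0,0]
  ],
  "slide": [
    [0.0177,-0.0047,0],
    [0.0354,-0.0093,0],
    [0.0424,-0.0112,0],
    [0.0424,-0.0112,0],
    [0.0424,-0.0112,0],
    [0.0424,-0.0112,0],
    [0.0424,-0.0112,0],
    [0.0424,-0.0112,0],
    [0.0283,-0.0075,0],
    [0.0177,-0.0047,0]
  ],
  "gripper": [-1,-1,-1,-1,-1,-1,-1,-1,-1,-1]
}}

```text
time_s: 6.25
position: [0.4352, -0.2339, 0.2058]
tool_rot: [[-0.437, -0.899, -0.001], [-0.899, 0.437, 0.001], [-0.0, 0.001, -1.0]]
ft_force: [-0.2, -0.3, 0.3]
grip_width: 0.0154
```

Emit:
{"fn": "jog_arm", "kwargs": {
  "dr": [
    [0,0,-0.07],
    [0,0,-0.09],
    [0,0,-0.09],
    [0,0,-0.09],
    [0,0,-0.07],
    [0,0,-0.04],
    [0,0,0],
    [0,0,0],
    [0,0,0],
    [0,0,0]
  ],
  "slide": [
    [0,0,0.01],
    [0,0,0.02],
    [0,0,0.02],
    [0,0,0.02],
    [0,0,0.01],
    [0,0,0],
    [0,0,0],
    [0,0,0],
    [0,0,0],
    [0,0,0]
  ],
  "gripper": [-1,-1,-1,-1,-1,-1,-1,-1,-1,-1]
}}

```text
time_s: 7.25
position: [0.436, -0.2319, 0.1265]
tool_rot: [[-0.001, -1.0, 0.0], [-1.0, 0.001, -0.0], [0.0, -0.0, -1.0]]
ft_force: [-0.1, 1.0, 0.1]
grip_width: 0.0155
```

Run:
```python
from h import *
snap('wrist','w3');snap('top','t3');snap('scene','s3'); o=observe(); print(o['time_s'],o['position'],np.round(o['tool_rot'],4).tolist(),o['ft_force'])
x,y,z=o['position']
for n in('t3','s3','w3'): print(n,proj(n,(x,y,z-.057)),proj(n,(x,y,.05)),proj(n,(.436,-.232,.05)))
crop('t3',340,215,110,100,7,'c5');crop('s3',330,160,120,110,6,'c6')
```

```text
7.4 [ 0.43601058 -0.23186372  0.12641576] [[-0.0004, -1.0, 0.0001], [-1.0, 0.0004, -0.0001], [0.0001, -0.0001, -1.0]] [ 0.07765574 -0.80705389 -0.00418577]
t3 [398.62112708 280.30807215] [397.70002094 280.78738601] [397.75074856 280.7906295 ]
s3 [409.76699853 233.90690129] [408.97151    240.52564911] [409.00410648 240.49877748]
w3 [318.23954477 267.6997383 ] [318.20272802 257.14446428] [318.41722746 257.1599241 ]
```

View pics/w3.png

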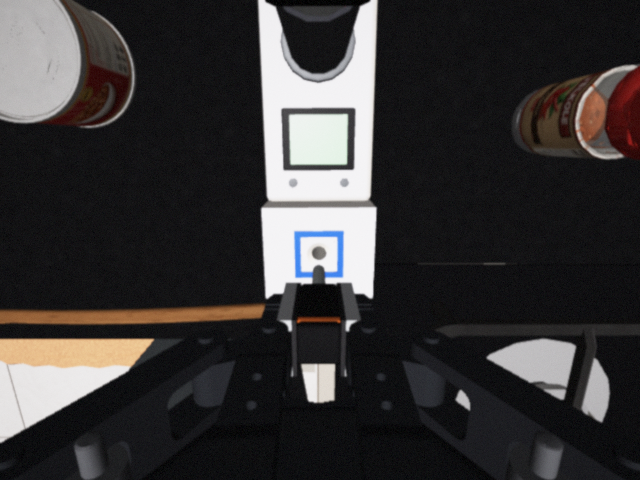

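View pics/c5.png

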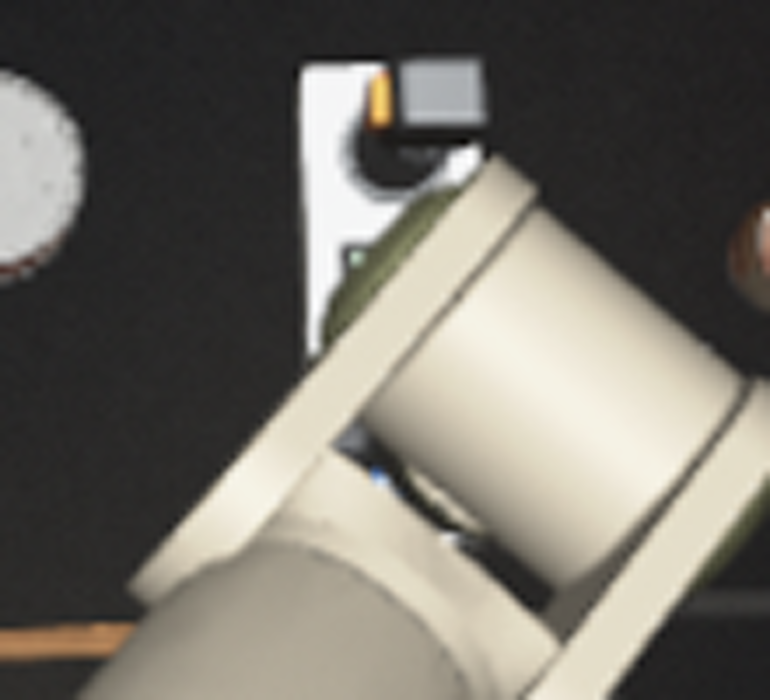

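View pics/c6.png

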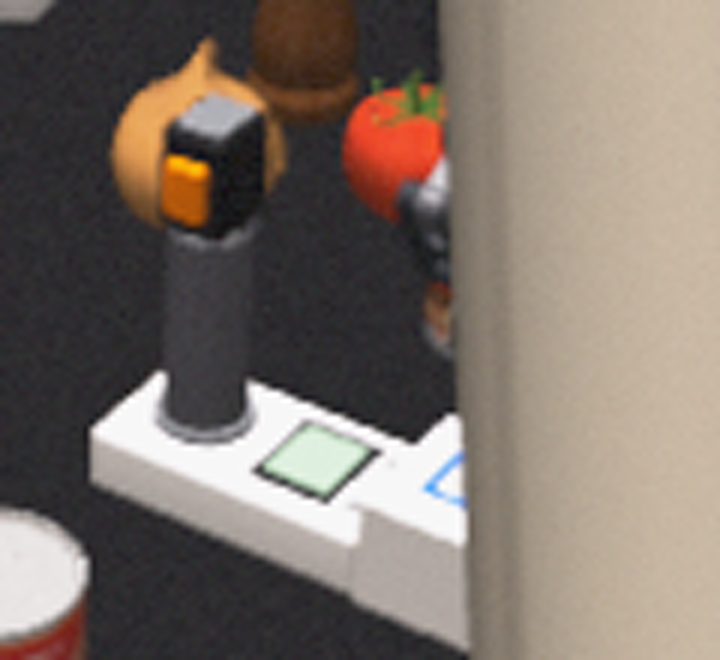

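Run:
```python
from h import *
crop('w3',270,190,100,120,6,'c7')
```

```text
(no output)
```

View pics/c7.png

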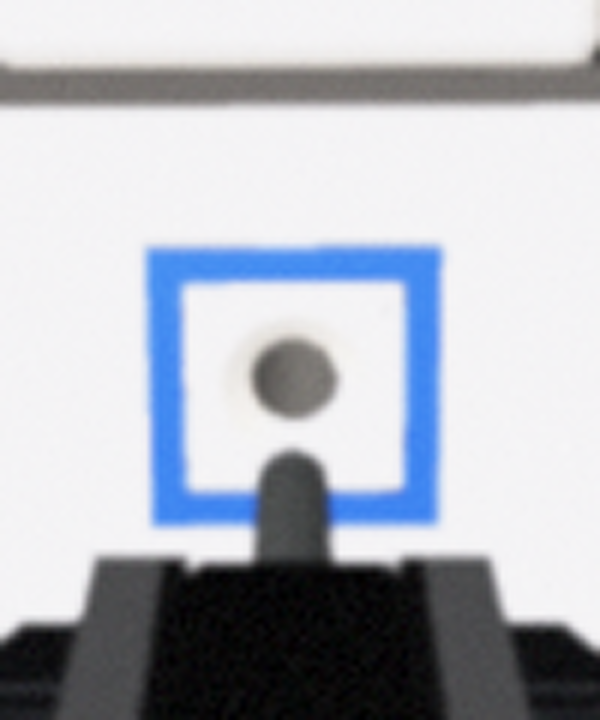

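Run:
```python
from h import *
W=lambda u,v,z: onplane('w3',(270+(u+.5)/6-.5,190+(v+.5)/6-.5),z)
f=[W(*c,.05) for c in [(147,247),(441,247),(438,523),(153,523)]]
print(np.mean(f,0)); [print(q.round(4)) for q in f]
f=[W(*c,.05) for c in [(181,281),(406,281),(404,493),(187,493)]]
print(np.mean(f,0))
print('tip far edge',W(292,452,.0698),W(292,475,.0698)); print('hole',W(294,378,.05),W(294,378,.047))
```

```text
[ 0.43798445 -0.23218992  0.05      ]
[ 0.4533 -0.2169  0.05  ]
[ 0.4533 -0.2474  0.05  ]
[ 0.4227 -0.2476  0.05  ]
[ 0.4227 -0.2169  0.05  ]
[ 0.43788137 -0.23216279  0.05      ]
tip far edge [ 0.43786177 -0.23187175  0.0698    ] [ 0.43550404 -0.23186866  0.0698    ]
hole [ 0.43904951 -0.23210874  0.05      ] [ 0.43809545 -0.23211423  0.047     ]
```

Emit:
{"fn": "jog_arm", "kwargs": {
  "dr": [
    [0,0,0],
    [0,0,0],
    [0,0,0],
    [0,0,0],
    [0,0,0],
    [0,0,0],
    [0,0,0],
    [0,0,0],
    [0,0,0],
    [0,0,0]
  ],
  "slide": [
    [0,-0.001,0],
    [0,-0.001,0],
    [0,0,0.004],
    [0,0,0.005],
    [0,0,0.005],
    [0,0,0.003],
    [0,0,0],
    [0,0,0],
    [0,0,0],
    [0,0,0]
  ],
  "gripper": [-1,-1,-1,-1,-1,-1,-1,-1,-1,-1]
}}

```text
time_s: 8.4
position: [0.4381, -0.2319, 0.1095]
tool_rot: [[-0.0, -1.0, 0.0], [-1.0, 0.0, -0.0], [0.0, -0.0, -1.0]]
ft_force: [0.8, -0.1, -0.0]
grip_width: 0.0155
```

Run:
```python
from h import *
snap('wrist','w4'); o=observe(); print(o['time_s'],o['position'],o['ft_force'])
x,y,z=o['position']; print(proj('w4',(x,y,z-.0566)))
crop('w4',270,190,100,120,6,'c8')
W=lambda u,v,z: onplane('w4',(270+(u+.5)/6-.5,190+(v+.5)/6-.5),z)
```

```text
8.45 [ 0.43804799 -0.23192579  0.10947129] [-0.26448521  0.12084171 -0.15766391]
[318.28073759 267.96419697]
```

View pics/c8.png

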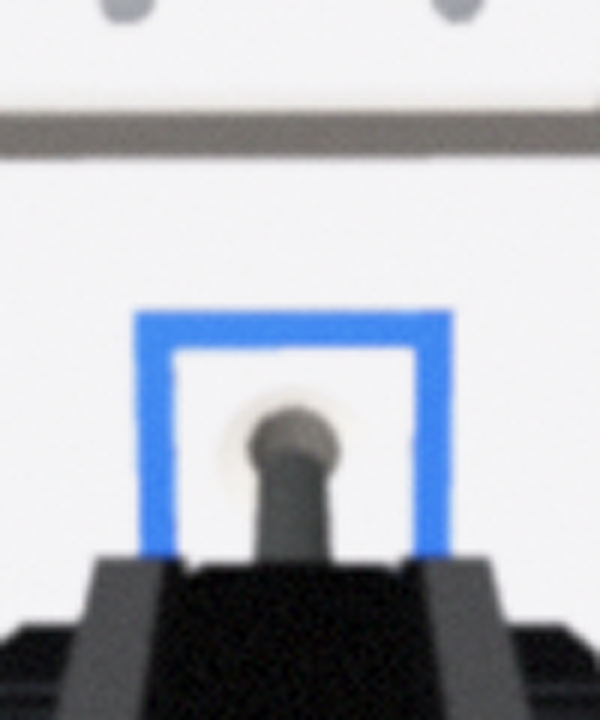

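Run:
```python
from h import *
W=lambda u,v,z: onplane('w4',(270+(u+.5)/6-.5,190+(v+.5)/6-.5),z)
print('hole',W(294,449,.047),'fr', [W(*c,.05).round(4).tolist() for c in [(135,311),(453,311)]])
print('tip edge',W(292,452,.053),W(292,474,.053))
```

```text
hole [ 0.438136   -0.23211429  0.047     ] fr [[0.4533, -0.2169, 0.05], [0.4532, -0.2474, 0.05]]
tip edge [ 0.43996656 -0.23190936  0.053     ] [ 0.43771401 -0.23190753  0.053     ]
```

Emit:
{"fn": "jog_arm", "kwargs": {
  "dr": [
    [0,0,0],
    [0,0,0],
    [0,0,0],
    [0,0,0],
    [0,0,0],
    [0,0,0],
    [0,0,0],
    [0,0,0],
    [0,0,0],
    [0,0,0]
  ],
  "slide": [
    [0,0,0.003],
    [0,0,0.003],
    [0,0,0.004],
    [0,0,0.005],
    [0,0,0.005],
    [0,0,0.005],
    [0,0,0.005],
    [0,0,0.005],
    [0,0,0.003],
    [0,0,0.002]
  ],
  "gripper": [-1,-1,-1,-1,-1,-1,-1,-1,-1,-1]
}}

```text
time_s: 9.45
position: [0.438, -0.2318, 0.069]
tool_rot: [[-0.0, -1.0, -0.0], [-1.0, 0.0, 0.0], [-0.0, 0.0, -1.0]]
ft_force: [0.2, -1.1, 0.9]
grip_width: 0.0155
```

Emit:
{"fn": "jog_arm", "kwargs": {
  "dr": [
    [0,0,0],
    [0,0,0],
    [0,0,0],
    [0,0,0],
    [0,0,0],
    [0,0,0],
    [0,0,0],
    [0,0,0],
    [0,0,0],
    [0,0,0]
  ],
  "slide": [
    [0,0,0.001],
    [0,0,0.001],
    [0,0,0.001],
    [0,0,0.001],
    [0,0,0],
    [0,0,0],
    [0,0,0],
    [0,0,0],
    [0,0,0],
    [0,0,0]
  ],
  "gripper": [-1,-1,-1,-1,-1,-1,-1,-1,-1,-1]
}}

```text
time_s: 10.45
position: [0.4381, -0.2319, 0.0665]
tool_rot: [[-0.0, -1.0, 0.001], [-1.0, 0.0, -0.001], [0.001, -0.001, -1.0]]
ft_force: [-3.7, 2.2, 14.1]
grip_width: 0.0154
```

Emit:
{"fn": "jog_arm", "kwargs": {
  "dr": [
    [0,0,0],
    [0,0,0],
    [0,0,0],
    [0,0,0],
    [0,0,0],
    [0,0,0],
    [0,0,0],
    [0,0,0],
    [0,0,0],
    [0,0,0]
  ],
  "slide": [
    [0,0,0],
    [0,0,0],
    [0,0,0],
    [0,0,0],
    [0,0,0],
    [0,0,0],
    [0,0,0],
    [0,0,0],
    [0,0,0],
    [0,0,0]
  ],
  "gripper": [1,1,1,1,1,1,1,1,1,1]
}}

```text
time_s: 11.45
position: [0.438, -0.2319, 0.0653]
tool_rot: [[-0.0, -1.0, 0.0], [-1.0, 0.0, 0.0], [-0.0, -0.0, -1.0]]
ft_force: [0.2, -0.4, 0.1]
grip_width: 0.0855
```

Run:
```python
from h import *
snap('wrist','w5'); o=observe(); print(o['time_s'],o['position'],o['ft_force'],o['grip_width'])
x,y,z=o['position']; print(proj('w5',(.438,-.232,.09)))
```

```text
11.5 [ 0.43800234 -0.23186322  0.06531479] [ 0.50437654 -0.24692853 -0.21839572] 0.08534242223305497
[318.94295962 347.63370059]
```

View pics/w5.png

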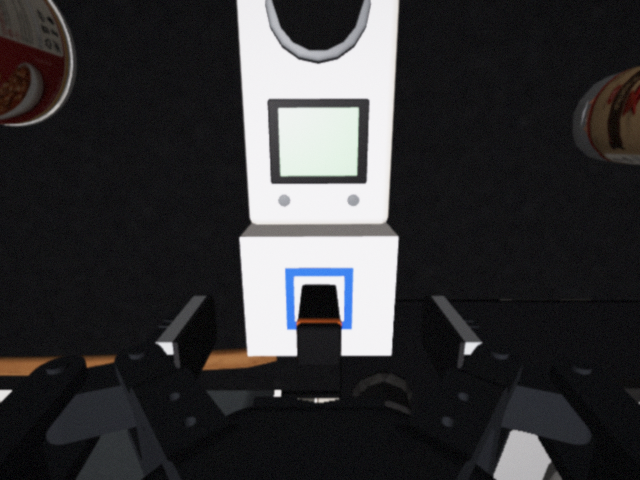

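Emit:
{"fn": "jog_arm", "kwargs": {
  "dr": [
    [0,0,0],
    [0,0,0],
    [0,0,0],
    [0,0,0],
    [0,0,0],
    [0,0,0],
    [0,0,0],
    [0,0,0],
    [0,0,0],
    [0,0,0]
  ],
  "slide": [
    [0,0,-0.01],
    [0,0,-0.02],
    [0,0,-0.03],
    [0,0,-0.035],
    [0,0,-0.035],
    [0,0,-0.03],
    [0,0,-0.015],
    [0,0,0],
    [0,0,0],
    [0,0,0]
  ],
  "gripper": [1,1,1,1,1,1,1,1,1,1]
}}

```text
time_s: 12.5
position: [0.4376, -0.2315, 0.2393]
tool_rot: [[-0.0, -1.0, -0.002], [-1.0, 0.0, 0.001], [-0.001, 0.002, -1.0]]
ft_force: [-0.1, -0.3, -0.3]
grip_width: 0.0857
```

Run:
```python
from h import *
snap('wrist','w6');snap('scene','s6'); o=observe(); print(o['time_s'],o['position'],o['ft_force'],o['grip_width'])
crop('w6',250,30,140,360,2,'c9')
print([proj('w6',(.562,-.232,z)) for z in (.125,.173)], [proj('w6',(.438,-.232,z)) for z in (.05,.09)])
```

```text
12.6 [ 0.43774433 -0.23167211  0.23937278] [-0.06753002  0.69205913 -0.71629284] 0.08560923661194508
[array([319.00493438,  54.42290186]), array([319.16375821,  31.04712273])] [array([318.90582296, 218.84073021]), array([318.97296319, 228.90680827])]
```

View pics/w6.png

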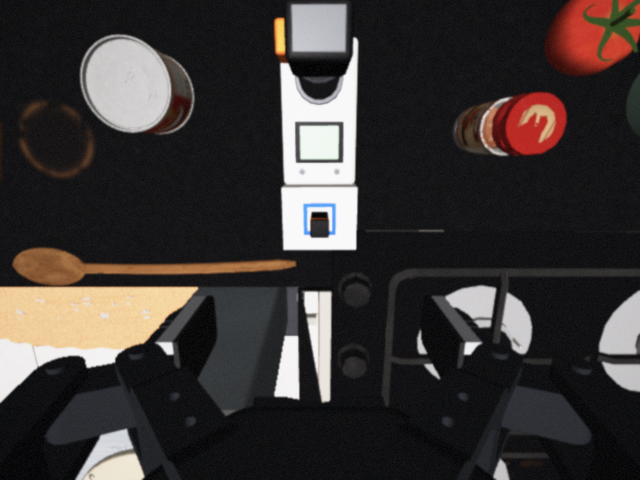

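View pics/s6.png

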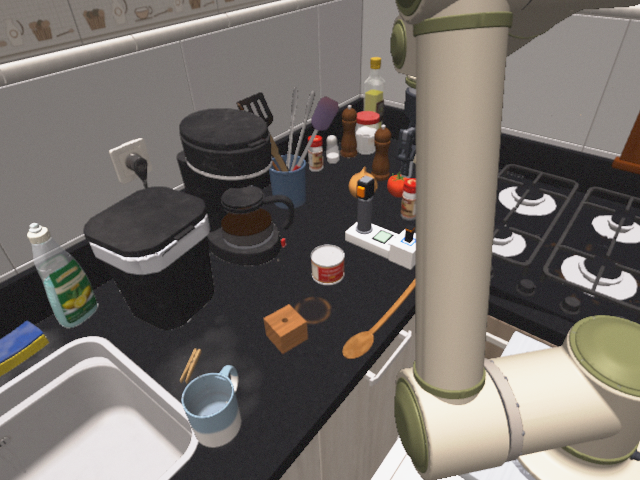

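Emit:
{"fn": "jog_arm", "kwargs": {
  "dr": [
    [0,0,0],
    [0,0,0],
    [0,0,0],
    [0,0,0],
    [0,0,0],
    [0,0,0],
    [0,0,0],
    [0,0,0],
    [0,0,0],
    [0,0,0]
  ],
  "slide": [
    [0,-0.015,0],
    [0,-0.025,0],
    [0,-0.03,0],
    [0,-0.03,0],
    [0,-0.02,0],
    [0,-0.005,0],
    [0,0,0],
    [0,0,0],
    [0,0,0],
    [0,0,0]
  ],
  "gripper": [1,1,1,1,1,1,1,1,1,1]
}}

```text
time_s: 13.6
position: [0.5624, -0.232, 0.2407]
tool_rot: [[-0.001, -1.0, 0.0], [-1.0, 0.001, -0.0], [0.0, -0.0, -1.0]]
ft_force: [0.9, -0.4, 0.4]
grip_width: 0.0854
```

Run:
```python
from h import *
snap('wrist','w7');snap('scene','s7'); snap('top','t7'); o=observe(); print(o['time_s'],o['position'],o['ft_force'],o['grip_width'])
crop('w7',220,160,200,200,4,'c9'); crop('s7',330,160,110,110,6,'c10')
print([proj('w7',(.563+a,-.232+b,.173)) for a,b in ((-.015,.018),(-.015,-.018),(.015,-.018),(.015,.018))])
```

```text
13.75 [ 0.56273425 -0.23196695  0.2405383 ] [ 0.44032988  0.37138865 -0.3149314 ] 0.08543776685169473
[array([289.32030824, 283.68651579]), array([347.19253292, 283.58545034]), array([348.26205066, 237.01583948]), array([288.11537269, 237.11313197])]
```

View pics/c9.png

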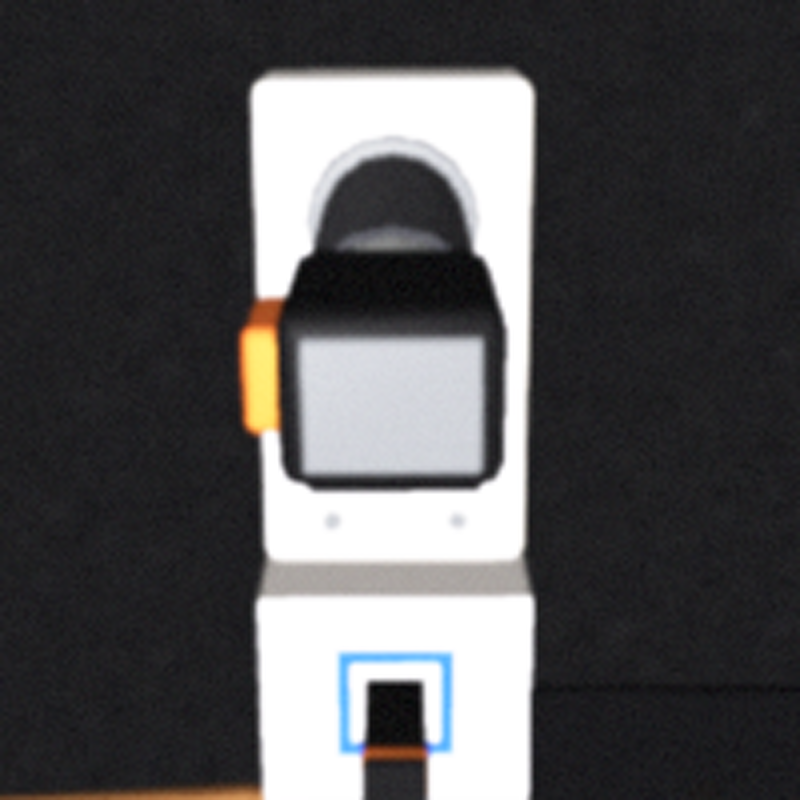

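View pics/c10.png

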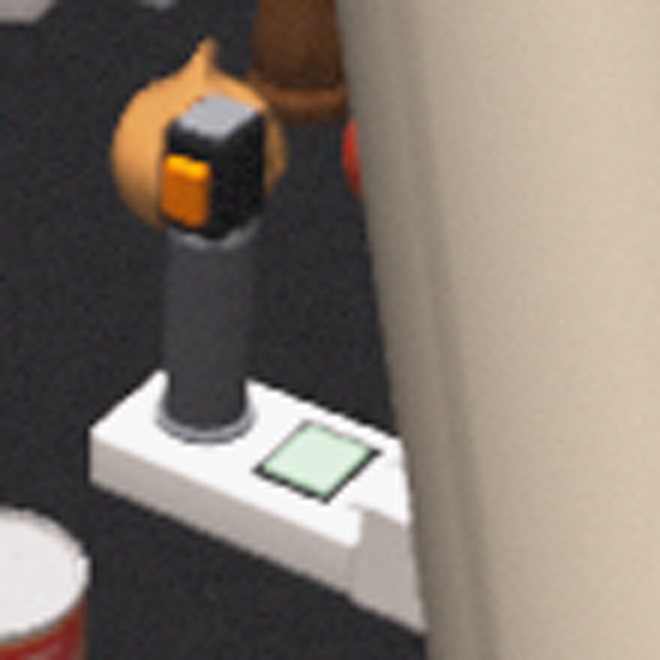

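Emit:
{"fn": "jog_arm", "kwargs": {
  "dr": [
    [0,0,0],
    [0,0,0],
    [0,0,0],
    [0,0,0],
    [0,0,0],
    [0,0,0],
    [0,0,0],
    [0,0,0],
    [0,0,0],
    [0,0,0]
  ],
  "slide": [
    [0,0,0.01],
    [0,0,0.02],
    [0,0,0.02],
    [0,0,0.02],
    [0,0,0.015],
    [0,0,0.01],
    [0,0,0.0035],
    [0,0,0],
    [0,0,0],
    [0,0,0]
  ],
  "gripper": [1,1,1,1,1,1,1,1,1,1]
}}

```text
time_s: 14.75
position: [0.5633, -0.2321, 0.1426]
tool_rot: [[-0.0, -1.0, 0.001], [-1.0, 0.0, -0.001], [0.001, -0.001, -1.0]]
ft_force: [-0.4, 0.0, 1.1]
grip_width: 0.0855
```

Emit:
{"fn": "jog_arm", "kwargs": {
  "dr": [
    [0,0,0],
    [0,0,0],
    [0,0,0],
    [0,0,0],
    [0,0,0],
    [0,0,0],
    [0,0,0],
    [0,0,0],
    [0,0,0],
    [0,0,0]
  ],
  "slide": [
    [0,0,0],
    [0,0,0],
    [0,0,0],
    [0,0,0],
    [0,0,0],
    [0,0,0],
    [0,0,0],
    [0,0,0],
    [0,0,0],
    [0,0,0]
  ],
  "gripper": [-1,-1,-1,-1,-1,-1,-1,-1,-1,-1],
  "force": 60
}}

```text
time_s: 15.75
position: [0.5631, -0.2314, 0.1425]
tool_rot: [[-0.0, -1.0, 0.001], [-1.0, 0.0, 0.001], [-0.001, -0.001, -1.0]]
ft_force: [-0.7, 0.4, 6.1]
grip_width: 0.0356
```

Run:
```python
from h import *
snap('wrist','w8');snap('scene','s8'); o=observe(); print(o['time_s'],o['position'],o['ft_force'],o['grip_width'])
crop('s8',330,160,110,110,6,'c11')
```

```text
15.85 [ 0.56307551 -0.23137434  0.14248488] [-0.5643199   1.5458796   6.29334447] 0.0354841415820054
```

View pics/w8.png

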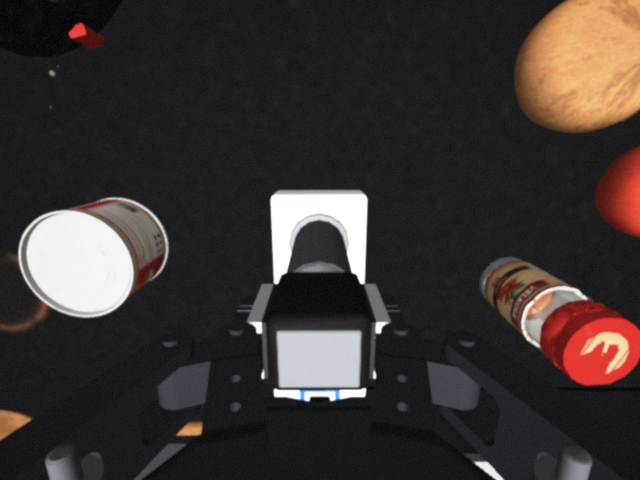

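View pics/c11.png

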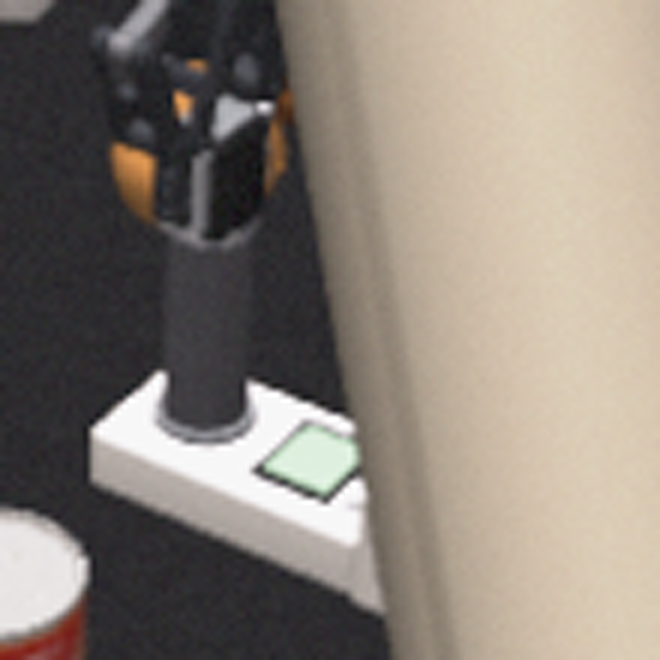

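Emit:
{"fn": "jog_arm", "kwargs": {
  "dr": [
    [0,0,0],
    [0,0,0],
    [0,0,0],
    [0,0,0],
    [0,0,0],
    [0,0,0],
    [0,0,0],
    [0,0,0],
    [0,0,0],
    [0,0,0]
  ],
  "slide": [
    [0,0,-0.001],
    [0,0,-0.002],
    [0,0,-0.003],
    [0,0,-0.004],
    [0,0,-0.005],
    [0,0,-0.005],
    [0,0,-0.005],
    [0,0,-0.005],
    [0,0,-0.005],
    [0,0,-0.005]
  ],
  "gripper": [-1,-1,-1,-1,-1,-1,-1,-1,-1,-1]
}}

```text
time_s: 16.85
position: [0.563, -0.2314, 0.1821]
tool_rot: [[0.0, -1.0, -0.0], [-1.0, -0.0, 0.001], [-0.001, 0.0, -1.0]]
ft_force: [4.4, 3.3, -4.8]
grip_width: 0.0354
```

Emit:
{"fn": "jog_arm", "kwargs": {
  "dr": [
    [0,0,0],
    [0,0,0],
    [0,0,0],
    [0,0,0],
    [0,0,0],
    [0,0,0],
    [0,0,0],
    [0,0,0],
    [0,0,0],
    [0,0,0]
  ],
  "slide": [
    [0,0,-0.005],
    [0,0,-0.005],
    [0,0,-0.006],
    [0,0,-0.007],
    [0,0,-0.007],
    [0,0,-0.007],
    [0,0,-0.005],
    [0,0,-0.003],
    [0,0,-0.002],
    [0,0,-0.001]
  ],
  "gripper": [-1,-1,-1,-1,-1,-1,-1,-1,-1,-1]
}}

```text
time_s: 17.85
position: [0.563, -0.2314, 0.23]
tool_rot: [[0.0, -1.0, 0.0], [-1.0, -0.0, 0.001], [-0.001, -0.0, -1.0]]
ft_force: [4.4, 3.0, -5.9]
grip_width: 0.0353
```

Run:
```python
from h import *
snap('wrist','w9');snap('scene','s9'); o=observe(); print(o['time_s'],o['position'],o['ft_force'],o['grip_width'])
crop('s9',330,100,110,130,5,'c12')
```

```text
17.95 [ 0.56301988 -0.23137826  0.23005417] [ 4.09978656  2.97448914 -4.92586788] 0.03538306988768172
```

View pics/c12.png

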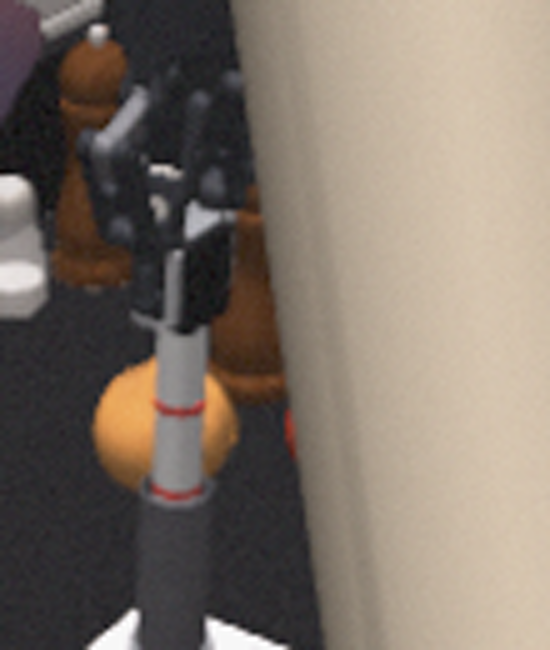

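View pics/w9.png

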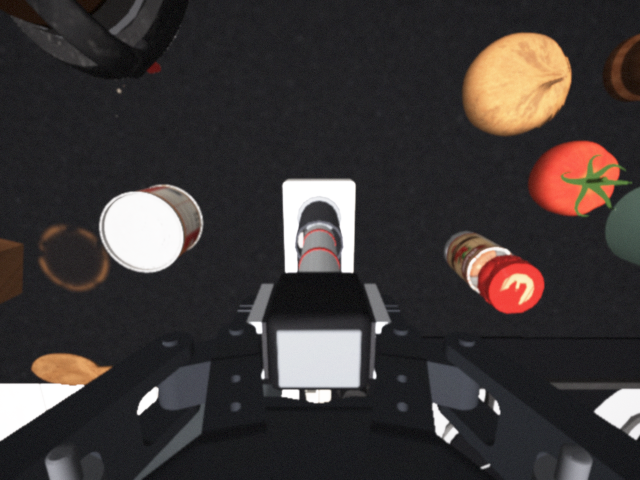

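Both red rings are out and the TCP has risen 87.6 mm. I'll add a small extra pull to reach the end stop.

Emit:
{"fn": "jog_arm", "kwargs": {
  "dr": [
    [0,0,0],
    [0,0,0],
    [0,0,0],
    [0,0,0],
    [0,0,0],
    [0,0,0],
    [0,0,0],
    [0,0,0],
    [0,0,0],
    [0,0,0]
  ],
  "slide": [
    [0,0,-0.001],
    [0,0,-0.001],
    [0,0,-0.001],
    [0,0,0],
    [0,0,0],
    [0,0,0],
    [0,0,0],
    [0,0,0],
    [0,0,0],
    [0,0,0]
  ],
  "gripper": [-1,-1,-1,-1,-1,-1,-1,-1,-1,-1]
}}

```text
time_s: 18.95
position: [0.563, -0.2314, 0.2326]
tool_rot: [[0.0, -1.0, -0.0], [-1.0, -0.0, 0.001], [-0.001, 0.0, -1.0]]
ft_force: [5.5, 3.1, -6.1]
grip_width: 0.0355
```

Run:
```python
from h import *
snap('top','t10');snap('scene','s10');snap('wrist','w10'); o=observe(); print(o['time_s'],o['position'],o['ft_force'],o['grip_width'])
a=np.hstack([cv2.imread('pics/s10.png')[100:340,160:460]]*1); cv2.imwrite('pics/c13.png',cv2.resize(a,None,fx=2.5,fy=2.5))
crop('t10',340,215,110,100,7,'c14')
```

```text
19.1 [ 0.5630044  -0.23141421  0.23263712] [ 4.49731422  3.18592942 -6.47640381] 0.03538346294018925
```

View pics/c13.png

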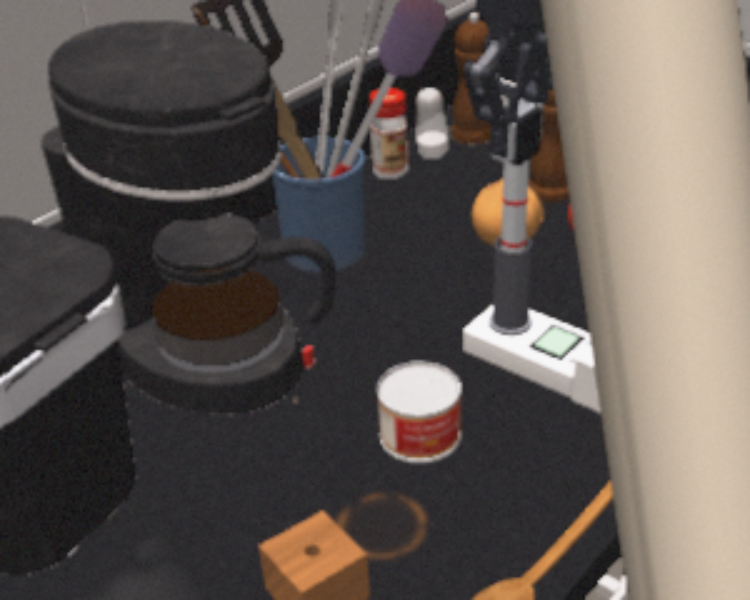

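View pics/w10.png

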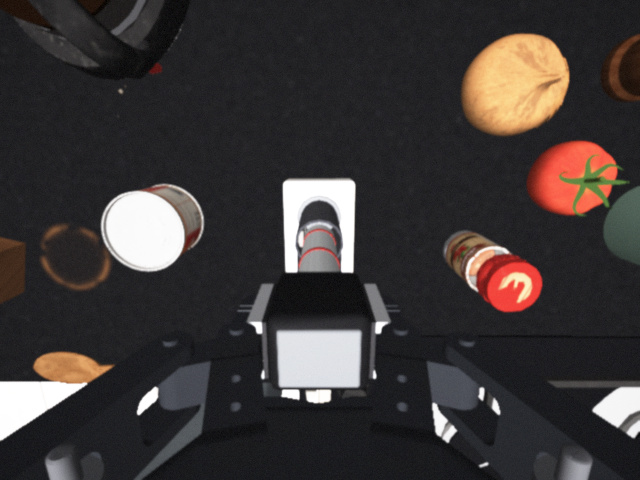

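View pics/c14.png

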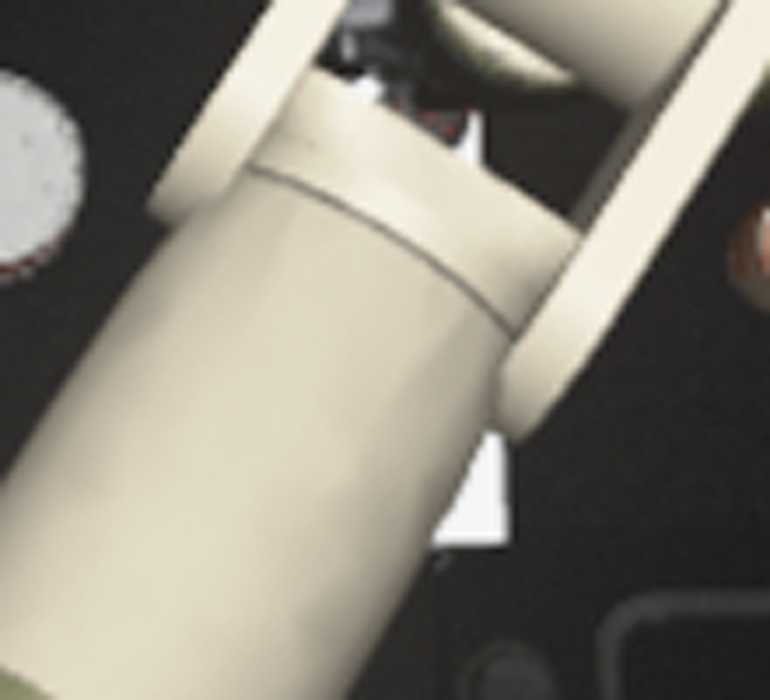

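Emit:
{"fn": "jog_arm", "kwargs": {
  "dr": [
    [0,0,0],
    [0,0,0],
    [0,0,0],
    [0,0,0],
    [0,0,0],
    [0,0,0],
    [0,0,0],
    [0,0,0],
    [0,0,0],
    [0,0,0]
  ],
  "slide": [
    [0,0,-0.0005],
    [0,0,-0.0005],
    [0,0,-0.0005],
    [0,0,0],
    [0,0,0],
    [0,0,0],
    [0,0,0],
    [0,0,0],
    [0,0,0],
    [0,0,0]
  ],
  "gripper": [-1,-1,-1,-1,-1,-1,-1,-1,-1,-1]
}}

```text
time_s: 20.1
position: [0.563, -0.2314, 0.2328]
tool_rot: [[0.0, -1.0, -0.002], [-1.0, -0.0, 0.002], [-0.002, 0.002, -1.0]]
ft_force: [6.8, 1.3, -14.6]
grip_width: 0.0356
```

Run:
```python
from h import *
# w7: far lower edge of the probe head seen at crop (395,682), far upper corners ~ (395,757)
print('pred low edge',(proj('w7',(.446,-.232,.05))-[220,160])*4,'3mm up',(proj('w7',(.446,-.232,.053))-[220,160])*4)
fr=proj('w7',(.4533,-.232,.05)); print('pred frame far edge',(fr-[220,160])*4)
o=observe(); print(o['time_s'],o['position'][2],o['ft_force'],o['grip_width'])
env.close_job()
```

```text
pred low edge [392.98472541 673.66705275] 3mm up [392.99848312 679.62609311]
pred frame far edge [392.94660936 648.55501012]
20.1 0.23278235120569787 [  6.79860982   1.25457015 -14.62754437] 0.03558914336227998
the job is handed in; nothing more can be done
```

The probe is seated in the socket and released. The mast is held at its second stop with the button squeezed in, and I handed the job in at 20.1 s. It reports no verdict, so the checks below are my own.

- **Probe:** Pushing down met 14 N of resistance at the same TCP height (66.5 mm) at which I gripped it in the rest, so the head is standing on the block. The wrist picture taken after letting go shows it upright in the middle of the blue frame. Its lower edge was about 3 crop pixels (about 1.5 mm in height) off the fully seated prediction after correcting for the blue frame's own offset, so within the 3 mm allowed. The arm hid the probe from the scene and top cameras at the end, so I did not see it again after lifting the mast.
- **Button and mast:** I gripped the mast head along y at 60 N. The opening read 35.4–35.6 mm, against 37 mm expected with the button fully in; the reading also ran about 0.5 mm low on the 16 mm probe head. The mast moved freely past the first stop. It rose 90 mm, both red rings are out, and the last 1.5 mm of pull raised the downward force from about 6 to 15 N with almost no motion, so it is at the end of its travel.
- **Bystanders:** I never touched the milk tin, spice jar or mug. The tin and jar look unmoved in the last pictures. The mug was outside the crops I viewed at the end.
- **Disagreement:** The cameras differed by about 2 mm on the socket's x position (0.436 m from the top view, 0.438 m from the wrist). I used the wrist value, and the pin went in with no side force.

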